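Find the full jar of buffer salt by its weight

TASK

Three identical closed jars of buffer salt stand on the plate reader's bench: one is full, the other two are part-used, and only their weight tells which. Heft them, set the two lighter ones down upright in the steel tray for refilling, never dropping one, and finish holding the heaviest one up in the gripper, upright and a good 15 cm above the clear part of the bench, without putting it down or letting go. Leave everything else on the bench where it is.

Things in the scene. Friction and masses are not known exactly. Their poses are not given: they have to be found in the camera images.
- jar_1: one of three identical-looking closed opaque jars: straight cylinder 62 mm in diameter, 118 mm tall (white body, dark grey ribbed cap shut tight, from 94 mm up); origin at the centre of its underside, z up. Weighs 0.1 to 0.5 kg. The full jar, at any of the three places, is at least 0.14 kg heavier than each other one; the other two differ by up to 0.12 kg
- jar_2: one of three identical-looking closed opaque jars: straight cylinder 62 mm in diameter, 118 mm tall (white body, dark grey ribbed cap shut tight, from 94 mm up); origin at the centre of its underside, z up. Weighs 0.1 to 0.5 kg. The full jar, at any of the three places, is at least 0.14 kg heavier than each other one; the other two differ by up to 0.12 kg
- jar_3: one of three identical-looking closed opaque jars: straight cylinder 62 mm in diameter, 118 mm tall (white body, dark grey ribbed cap shut tight, from 94 mm up); origin at the centre of its underside, z up. Weighs 0.1 to 0.5 kg. The full jar, at any of the three places, is at least 0.14 kg heavier than each other one; the other two differ by up to 0.12 kg
- tray: shallow stainless steel refill tray, fixed to the bench, empty at the start: outside 134 mm along its x axis by 284 mm along its y axis, inside 130 by 280 mm, inner floor 3 mm above the bench, walls 25 mm high; room for three jars in a row along y. Origin at the centre of its underside, on the bench, z up
- microplate: bystander: loose 96-well plate lying flat, 86 mm (x) by 128 mm (y), 15 mm tall; origin at the centre of its underside
- timer: bystander: small white bench timer lying flat among the jars, 50 by 50 mm, 15 mm tall; origin at the centre of its underside
- tip_box: bystander: grey box of pipette tips, 82 mm (x) by 118 mm (y), 62 mm tall; origin at the centre of its underside
- tube_rack: bystander: white rack of small tubes, 50 mm (x) by 110 mm (y), 46 mm tall; origin at the centre of its underside
- wash_bottle: bystander: whitish plastic wash bottle with a bent spout, 68 mm in diameter, 205 mm tall; origin at the centre of its underside
- beaker: bystander: glass beaker, 68 mm in diameter, 90 mm tall; origin at the centre of its underside
- marker: bystander: marker pen lying along its x axis, 140 mm long, 15 mm thick; origin at the centre of its underside

How it is judged:
By the outcome, as a careful person would: the job done as asked, in the order asked, and still so for the second after the job is handed in, while the arm keeps its last pose, push and grip.
It also fails if it takes over 72 s, if anything falls off the work surface, if the arm or the gripper's body presses on something with over 40 N, if the wrist force passes 120 N, or if a joint passes its speed limit or range.

ROBOT

A 6-joint arm with a two-finger parallel gripper is mounted at the origin on the work surface. World frame = base frame: x ahead of the robot, y to its left, z up, the work surface at z = 0. Lengths are in mm, angles in rad, forces in N, time in s.
With the tool pointing down it reaches from about 300 to 775 mm from the base axis. Payload 14.6 kg.
Tool frame: the origin (TCP) lies at the very end of the fingers, on their centre line; the grasp point (between the pads) lies 19 mm behind it; z points along the fingers, y is the line along which they close (so a half turn about z gives the same grasp; the last joint's range is limited). The gripper opens to 94 mm and grips with 3 to 60 N. Pads are 16 mm wide; open, the fingers measure 119 mm over their backs; the gripper's body (75 mm by 177 mm) begins 78 mm behind the grasp point.
Start: joints at [-1.319, 0.3, 1.521, -0, 1.321, -0.067], TCP at [172.378, -522.279, 205.446] pointing down, gripper open.
Joint ranges: [-3.03, 3.03], [-0.79, 2.21], [0.23, 2.52], [-1.04, 4.18], [0, 3.07], [-2.55, 2.55]. Speed limits (rad/s): [2.22, 2.22, 2.57, 3.14, 3.14, 3.14].

INTERFACE

Orientations are given as [roll, pitch, yaw] about the fixed x, y, z axes, in that order (R = Rz(yaw) Ry(pitch) Rx(roll)).
In Python, from cell import manip, camera, get_calibration gives the robot as it stands. The module is installed in compiled form; this text tells all that it offers.
- The arm moves only by the tool jog_arm, never from a script. Its argument "plan" is one flat list of numbers, 6 for each row, row after row: the shift along the world's x, y, z in m, then the turn, a rotation vector about the world's x, y, z in degrees. A call has 1 to 20 rows; each row is the pose to reach, as a shift and turn from the pose commanded when the call began; what a row does not reach only later rows make up. A row lasts 1/10 s, in which the tool goes at most 50 mm and 8.59 degrees, less where a joint would pass 70% of its speed; a pose out of reach is approached as far as the arm can. A call with a gripper value outside its range is refused whole. "claw" is the finger opening in m, from 0 to 0.094, set as the call begins (left out, the last holds). The fingers move at their own pace and stop on an object; "force" is the grip in N (left out, the last holds). Time passes only in rows, so rows that repeat a pose let the fingers close. It gives the time, the measured TCP pose, the force, the opening and the grip force at its end, in the units of the state.
- manip.read_state(): the state, without advancing time (a new reading comes with each control period).
- camera(name): name is "scene" or "top"; returns (picture, depth): 420x560x3 uint8, red, green, blue; 420x560 float32, mm along the optical axis (not along the pixel's ray), 0 where there is no reading.
- get_calibration(name): a dict with "fx", "fy", "cx", "cy" (pixels), "k1" (the pictures are not rectified: a ray, as slopes to the right and down, at radius r is drawn at 1 + k1 r^2 times it, then the intrinsics apply), "origin" and "attitude" of the camera in the world. Camera axes: x right, y down, z forward; pixel columns grow to the right and rows downward; lengths in mm; the calibration is good to about 2 mm. A picture is of the moment at which its call begins. get_calibration takes no time and is no camera call.
- manip.sign_off(): hands the job in; it is judged then, once.
The state is a dict: "clock": time; "joints": joint angles; "qd": joint speeds; "effort": joint torques, N m; "eef_pos": TCP position; "eef_rot": TCP orientation; "wrist_force": force on the tool from outside, world axes, zero at the start; "moment": the same for the moment, N m; "finger_gap": finger opening in mm; "finger_force": force on a finger pad.
Only numpy, scipy, OpenCV 4.12 (cv2) and the standard library are available. Lean on these libraries where they do the work, as an engineer would, in place of code of your own. Each camera call takes 0.05 s, during which the arm holds its last target. There are 200 camera calls.

## Working session

There is one attempt and no reset: what is moved stays moved. The work goes in short steps, Python scripts to look and compute and a tool call to move; the robot and the scene stay as the last step left them, time stands still between calls to the robot, and variables do not carry over. Pictures are saved under pics/ and viewed, at most 10 in all, crops included, and the job is handed in when it is done.

Besides the shell and the picture viewer there is one more tool, called as name(argument=value, ...) on one line, values as JSON. jog_arm: Moves the arm, as the interface text tells. Its arguments: {"type":"object","properties":{"plan":{"type":"array"},"claw":{"type":"number"},"force":{"type":"number"}},"required":["plan"]}

```bash
mkdir -p pics; cat > h.py <<'E'
import numpy as np, cv2
from cell import manip, camera, get_calibration
def cal(n):
    c=get_calibration(n); return c
def world(n,pic_depth):
    c=cal(n); h,w=pic_depth.shape
    u,v=np.meshgrid(np.arange(w),np.arange(h))
    K=np.array([[c['fx'],0,c['cx']],[0,c['fy'],c['cy']],[0,0,1.]])
    p=cv2.undistortPoints(np.stack([u,v],-1).reshape(-1,1,2).astype(np.float64),K,np.array([c['k1'],0,0,0.])).reshape(h,w,2)
    d=np.dstack([p,np.ones((h,w))])*pic_depth[...,None]
    R=np.array(c['attitude'],float)
    if R.shape!=(3,3):
        from scipy.spatial.transform import Rotation
        R=Rotation.from_euler('xyz',R).as_matrix()
    return d@R.T+np.array(c['origin'])
E
python3 - <<'E'
from h import *
for n in('scene','top'):
    print(n,get_calibration(n))
    p,d=camera(n); cv2.imwrite(f'pics/{n}0.png',p[...,::-1]); np.save(n+'0.npy',d)
    W=world(n,d); 
    print(np.percentile(W[d>0][:,2],[1,25,50,75,99]))
print(manip.read_state())
E
```

```text
scene {'fx': 441.96263438141494, 'fy': 441.96263438141494, 'cx': 285.20646699361674, 'cy': 213.720393969727, 'k1': -0.0931440164043522, 'origin': array([1076.52280253,  677.76282508,  836.82779296]), 'attitude': array([-2.315271  ,  0.00478776,  2.46365564])}
[-7.51724551e+02 -1.40197552e+00  5.76673889e-01  3.42127717e+01
  4.52431476e+02]
top {'fx': 436.42260173628534, 'fy': 436.42260173628534, 'cx': 287.9698929053512, 'cy': 215.84064490494404, 'k1': 0.037769882919787175, 'origin': array([ 519.00417186,    5.98069873, 1074.66857999]), 'attitude': array([-3.09546128,  0.00795419, -1.55820722])}
[ -5.54696317  -1.99496249  -0.39235611   1.71751189 262.07938653]
{'clock': 0.1, 'joints': array([-1.31860189e+00,  3.00395773e-01,  1.52149595e+00, -1.84281762e-05,
        1.32073494e+00, -6.65590607e-02]), 'qd': array([-0.00093026, -0.00144457, -0.00134583, -0.00041677,  0.0006031 ,
       -0.00071533]), 'effort': array([-6.56856116e-06, -5.32643294e+01, -3.53284836e+01,  7.09174946e-02,
        2.34395522e-02, -5.91219737e-05]), 'eef_pos': array([ 172.31570392, -522.06116172,  204.96367043]), 'eef_rot': array([-3.14055974e+00, -5.09614055e-05,  3.18758044e-01]), 'wrist_force': array([ 0.2269821 , -0.0774892 ,  0.41196887]), 'moment': array([0.02554901, 0.04368303, 0.04753404]), 'finger_force': 0.0, 'finger_gap': 94.35841111446939}
```

View pics/top0.png

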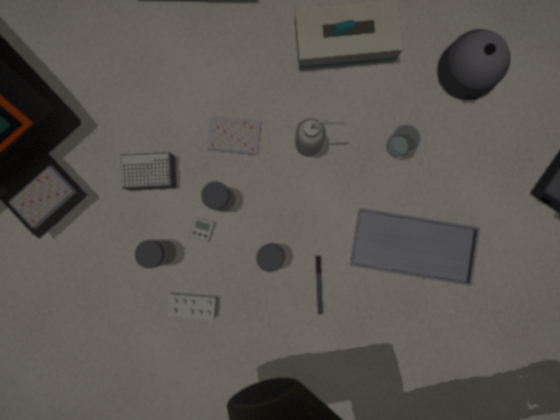

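View pics/scene0.png

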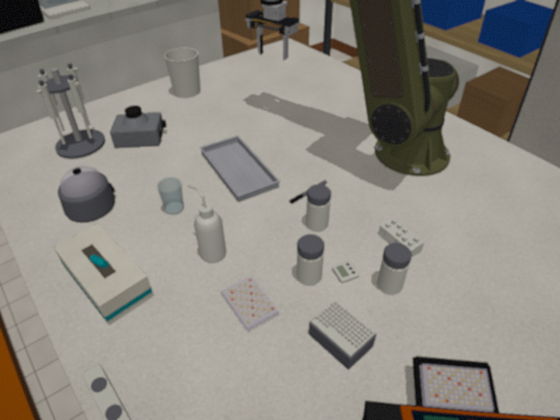

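The top view shows the jar caps at about (217,196), (150,254) and (271,257). The tray is centred near (414,246), the timer at (203,228), the marker at (319,285) and the wash bottle at (311,137). Next I'll turn these into positions.

```bash
python3 - <<'E'
from h import *
d=np.load('top0.npy'); W=world('top',d)
for u,v in[(217,196),(150,254),(271,257)]:
    b=np.zeros(d.shape,bool); b[v-22:v+22,u-22:u+22]=1
    m=b&(abs(W[...,2]-118)<8)
    (x,y),r=cv2.minEnclosingCircle(W[m][:,:2].astype(np.float32)); print('jar',x,y,2*r,W[m].mean(0),W[m][:,2].std())
for nm,(u,v,s,z0,z1) in dict(tray=(414,246,68,15,40),bottle=(311,137,30,30,250),beaker=(401,142,25,40,120),tip=(147,170,32,50,75),rack=(192,306,32,30,60),timer=(203,228,16,8,30),plate=(235,135,33,8,25),marker=(319,285,32,7,30)).items():
    b=np.zeros(d.shape,bool); b[max(v-s,0):v+s,u-s:u+s]=1
    m=b&(W[...,2]>z0)&(W[...,2]<z1)
    P=W[m]; print(nm,m.sum(),cv2.minAreaRect(P[:,:2].astype(np.float32)),np.median(P[:,2]))
# tray floor corners via picture
for u,v in[(360,210),(477,228),(470,283),(351,263)]: print(W[v,u])
E
```

```text
jar 608.158447265625 177.2322540283203 62.035770416259766 [607.83564004 176.70205269 116.78339737] 1.8669762813537354
jar 476.2735595703125 318.45428466796875 64.09534454345703 [476.27688313 317.53847212 116.42342213] 1.8779048175459565
jar 472.2410888671875 53.92060852050781 62.44525146484375 [472.32666228  53.67206632 116.79260295] 1.8332307620834067
tray 952 ((498.7181396484375, -288.7939147949219), (290.70648193359375, 141.7457733154297), 81.3044662475586) 26.49861268009579
bottle 973 ((744.6506958007812, -39.203147888183594), (83.80440521240234, 67.10924530029297), 61.35160827636719) 129.10420955867426
beaker 473 ((743.8912353515625, -249.85293579101562), (65.00531005859375, 65.79930877685547), 85.48993682861328) 73.02117177630817
tip 1199 ((670.7141723632812, 352.3594665527344), (75.9947280883789, 112.67558288574219), 3.9738590717315674) 54.629385810388385
rack 976 ((349.031494140625, 241.33425903320312), (109.76483154296875, 50.600337982177734), 85.79204559326172) 34.5091665828711
timer 412 ((534.0889282226562, 226.38052368164062), (49.76616287231445, 50.103816986083984), 75.83902740478516) 12.960475940434435
plate 1640 ((766.0652465820312, 152.36444091796875), (123.62004089355469, 83.20110321044922), 84.61854553222656) 13.43104822667442
marker 318 ((403.0516357421875, -61.67189025878906), (142.06800842285156, 14.595149040222168), 4.091243743896484) 11.420998540799701
[ 583.37916542 -157.64658221   27.33212411]
[ 543.87664227 -435.09738598   25.40239749]
[ 413.87045916 -416.50853659   27.90094934]
[ 456.48206881 -136.85859559   26.98447729]
```

Jars A(608,177), B(476,318) and C(472,54) all measure 62 mm wide and 117 mm high, as they should. The tray centre is (498,-288), with its y axis about (0.15,0.99). First move is to above C.

jog_arm(plan=[0.015,0.029,0,0,0,0,0.035,0.067,0,0,0,0,0.055,0.105,0,0,0,0,0.075,0.144,0,0,0,0,0.095,0.182,0,0,0,0,0.115,0.221,0,0,0,0,0.135,0.259,0,0,0,0,0.155,0.298,0,0,0,0,0.175,0.336,0,0,0,0,0.195,0.374,0,0,0,0,0.215,0.413,0,0,0,0,0.235,0.451,0,0,0,0,0.255,0.49,0,0,0,0,0.275,0.528,0,0,0,0,0.29,0.557,0,0,0,0,0.297,0.571,0,0,0,0,0.3,0.576,0,0,0,0,0.3,0.576,0,0,0,0,0.3,0.576,0,0,0,0], claw=0.094, force=25)

```text
clock: 2.0
eef_pos: [472.1, 52.7, 205.5]
eef_rot: [3.141, 0.0, 0.318]
wrist_force: [-0.1, -0.7, 0.7]
finger_gap: 94.0
finger_force: 0.0
```

jog_arm(plan=[0,0.001,-0.01,0,0,0,0,0.001,-0.03,0,0,0,0,0.001,-0.055,0,0,0,0,0.001,-0.08,0,0,0,0,0.001,-0.105,0,0,0,0,0.001,-0.125,0,0,0,0,0.001,-0.14,0,0,0,0,0.001,-0.149,0,0,0,0,0.001,-0.149,0,0,0,0,0.001,-0.149,0,0,0])

```text
clock: 3.0
eef_pos: [472.5, 54.5, 56.8]
eef_rot: [3.141, -0.0, 0.318]
wrist_force: [0.7, -0.4, -0.0]
finger_gap: 93.8
finger_force: 0.0
```

jog_arm(plan=[0,0,0,0,0,0,0,0,0,0,0,0,0,0,0,0,0,0,0,0,0,0,0,0,0,0,0,0,0,0,0,0,0,0,0,0,0,0,0,0,0,0,0,0,0,0,0,0,0,0,0,0,0,0,0,0,0,0,0,0], claw=0.04, force=25)

```text
clock: 4.0
eef_pos: [472.5, 54.7, 56.6]
eef_rot: [3.142, -0.0, 0.319]
wrist_force: [0.6, -0.4, 4.1]
finger_gap: 61.7
finger_force: 25.0
```

jog_arm(plan=[0,0,0.005,0,0,0,0,0,0.015,0,0,0,0,0,0.025,0,0,0,0,0,0.035,0,0,0,0,0,0.04,0,0,0,0,0,0.04,0,0,0,0,0,0.04,0,0,0,0,0,0.04,0,0,0,0,0,0.04,0,0,0])

```text
clock: 4.9
eef_pos: [472.2, 54.7, 96.1]
eef_rot: [-3.141, 0.001, 0.319]
wrist_force: [-0.6, -0.0, -1.3]
finger_gap: 61.5
finger_force: 25.0
```

```bash
cat > w.py <<'E'
from h import *
F=[];E=[];M=[]
for i in range(12):
    camera('top'); s=manip.read_state(); F.append(s['wrist_force']);E.append(s['effort'][:5]);M.append(s['moment'])
F=np.array(F);print(s['clock'],s['eef_pos'],s['finger_gap'],'F',F.mean(0).round(2),F.std(0).round(2),'M',np.mean(M,0).round(3),'E',np.mean(E,0).round(2),np.std(E,0).round(2))
E
python3 w.py
```

```text
5.5 [472.39567882  54.6979137   96.46395382] 62.0928016832363 F [ 0.   -0.13 -1.64] [0.46 0.55 0.44] M [ 0.004  0.009 -0.005] E [ 0.000e+00 -4.693e+01 -3.101e+01  3.000e-02 -6.000e-02] [0.   0.02 0.01 0.   0.  ]
```

C weighs about 1.6 N. I'll set it back where it was, then heft the others before moving anything.

jog_arm(plan=[0,0,-0.008,0,0,0,0,0,-0.018,0,0,0,0,0,-0.028,0,0,0,0,0,-0.034,0,0,0,0,0,-0.037,0,0,0,0,0,-0.039,0,0,0,0,0,-0.04,0,0,0,0,0,-0.04,0,0,0,0,0,-0.04,0,0,0])

```text
clock: 6.4
eef_pos: [472.5, 54.7, 56.6]
eef_rot: [3.141, -0.0, 0.319]
wrist_force: [0.4, -0.8, -1.2]
finger_gap: 61.7
finger_force: 25.0
```

jog_arm(plan=[0,0,0,0,0,0,0,0,0,0,0,0,0,0,0,0,0,0,0,0,0,0,0,0,0,0,0,0,0,0,0,0,0,0,0,0], claw=0.094)

```text
clock: 7.0
eef_pos: [472.4, 54.7, 56.5]
eef_rot: [3.142, -0.0, 0.319]
wrist_force: [-0.6, -0.8, -0.3]
finger_gap: 93.7
finger_force: 0.0
```

jog_arm(plan=[0,0,0.015,0,0,0,0,0,0.045,0,0,0,0,0,0.08,0,0,0,0.005,0.005,0.1,0,0,0,0.025,0.022,0.1,0,0,0,0.05,0.045,0.1,0,0,0,0.075,0.067,0.1,0,0,0,0.1,0.09,0.1,0,0,0,0.12,0.108,0.1,0,0,0,0.132,0.118,0.1,0,0,0,0.136,0.122,0.1,0,0,0,0.136,0.122,0.095,0,0,0,0.136,0.122,0.08,0,0,0,0.136,0.122,0.055,0,0,0,0.136,0.122,0.03,0,0,0,0.136,0.122,0.01,0,0,0,0.136,0.122,0,0,0,0,0.136,0.122,0,0,0,0])

```text
clock: 8.8
eef_pos: [607.4, 176.1, 54.8]
eef_rot: [-3.141, 0.003, 0.318]
wrist_force: [0.6, -0.1, 0.5]
finger_gap: 94.0
finger_force: 0.0
```

jog_arm(plan=[0,0,0,0,0,0,0,0,0,0,0,0,0,0,0,0,0,0,0,0,0,0,0,0,0,0,0,0,0,0,0,0,0,0,0,0,0,0,0,0,0,0,0,0,0,0,0,0,0,0,0,0,0,0], claw=0.04)

```text
clock: 9.7
eef_pos: [608.6, 176.9, 56.9]
eef_rot: [-3.142, -0.001, 0.319]
wrist_force: [-1.1, 1.9, 5.2]
finger_gap: 61.6
finger_force: 25.0
```

jog_arm(plan=[0,0,0.005,0,0,0,0,0,0.015,0,0,0,0,0,0.025,0,0,0,0,0,0.035,0,0,0,0,0,0.04,0,0,0,0,0,0.04,0,0,0,0,0,0.04,0,0,0,0,0,0.04,0,0,0,0,0,0.04,0,0,0])

```text
clock: 10.6
eef_pos: [608.2, 176.7, 96.0]
eef_rot: [-3.141, 0.001, 0.319]
wrist_force: [0.9, 0.4, -1.1]
finger_gap: 61.7
finger_force: 25.0
```

```bash
python3 w.py
```

```text
11.2 [608.36610704 176.71390841  96.42597759] 61.870310662365185 F [-0.11  0.18 -1.9 ] [0.62 0.46 0.33] M [ 0.006 -0.015  0.   ] E [-0.000e+00 -6.779e+01 -3.399e+01  2.000e-02 -7.000e-02] [0.   0.02 0.01 0.   0.  ]
```

jog_arm(plan=[0,0,-0.008,0,0,0,0,0,-0.018,0,0,0,0,0,-0.028,0,0,0,0,0,-0.034,0,0,0,0,0,-0.037,0,0,0,0,0,-0.039,0,0,0,0,0,-0.04,0,0,0,0,0,-0.04,0,0,0,0,0,-0.04,0,0,0])

```text
clock: 12.1
eef_pos: [608.6, 176.8, 56.9]
eef_rot: [3.142, -0.001, 0.319]
wrist_force: [-0.4, -0.2, 1.5]
finger_gap: 62.1
finger_force: 25.0
```

jog_arm(plan=[0,0,0,0,0,0,0,0,0,0,0,0,0,0,0,0,0,0,0,0,0,0,0,0,0,0,0,0,0,0,0,0,0,0,0,0], claw=0.094)

```text
clock: 12.7
eef_pos: [608.4, 176.7, 56.4]
eef_rot: [-3.142, 0.0, 0.319]
wrist_force: [0.3, -0.4, -0.2]
finger_gap: 94.1
finger_force: 0.0
```

jog_arm(plan=[0,0,0.015,0,0,0,0,0,0.045,0,0,0,0,0,0.08,0,0,0,-0.005,0.005,0.1,0,0,0,-0.025,0.027,0.1,0,0,0,-0.05,0.053,0.1,0,0,0,-0.075,0.08,0.1,0,0,0,-0.1,0.107,0.1,0,0,0,-0.12,0.128,0.1,0,0,0,-0.129,0.138,0.1,0,0,0,-0.132,0.141,0.1,0,0,0,-0.132,0.141,0.095,0,0,0,-0.132,0.141,0.08,0,0,0,-0.132,0.141,0.055,0,0,0,-0.132,0.141,0.03,0,0,0,-0.132,0.141,0.01,0,0,0,-0.132,0.141,0,0,0,0,-0.132,0.141,0,0,0,0])

```text
clock: 14.5
eef_pos: [476.5, 316.7, 55.2]
eef_rot: [3.141, 0.002, 0.318]
wrist_force: [0.2, 0.0, 0.6]
finger_gap: 94.0
finger_force: 0.0
```

jog_arm(plan=[0,0,0,0,0,0,0,0,0,0,0,0,0,0,0,0,0,0,0,0,0,0,0,0,0,0,0,0,0,0,0,0,0,0,0,0,0,0,0,0,0,0,0,0,0,0,0,0,0,0,0,0,0,0], claw=0.04)

```text
clock: 15.4
eef_pos: [476.6, 318.2, 57.1]
eef_rot: [-3.141, -0.001, 0.319]
wrist_force: [-1.6, 4.2, 5.9]
finger_gap: 61.7
finger_force: 25.0
```

jog_arm(plan=[0,0,0.005,0,0,0,0,0,0.015,0,0,0,0,0,0.025,0,0,0,0,0,0.035,0,0,0,0,0,0.04,0,0,0,0,0,0.04,0,0,0,0,0,0.04,0,0,0,0,0,0.04,0,0,0,0,0,0.04,0,0,0])

```text
clock: 16.3
eef_pos: [476.2, 317.6, 96.1]
eef_rot: [3.141, 0.001, 0.319]
wrist_force: [0.2, 0.4, -3.5]
finger_gap: 61.8
finger_force: 25.0
```

```bash
python3 w.py
```

```text
16.9 [476.39689348 317.70152087  96.45745245] 61.80421279196763 F [ 0.14  0.16 -4.23] [0.63 0.39 0.52] M [-0.003 -0.003  0.004] E [ -0.   -61.15 -33.57   0.    -0.07] [0.   0.02 0.01 0.   0.  ]
```

B is the full jar at 4.2 N, against 1.6 N and 1.9 N for the others. I'll set it back and pick up A for the tray.

jog_arm(plan=[0,0,-0.008,0,0,0,0,0,-0.018,0,0,0,0,0,-0.028,0,0,0,0,0,-0.034,0,0,0,0,0,-0.037,0,0,0,0,0,-0.039,0,0,0,0,0,-0.04,0,0,0,0,0,-0.04,0,0,0,0,0,-0.04,0,0,0])

```text
clock: 17.8
eef_pos: [476.6, 317.9, 57.1]
eef_rot: [-3.141, -0.001, 0.319]
wrist_force: [-2.3, -1.8, 3.7]
finger_gap: 61.7
finger_force: 25.0
```

jog_arm(plan=[0,0,0,0,0,0,0,0,0,0,0,0,0,0,0,0,0,0,0,0,0,0,0,0,0,0,0,0,0,0,0,0,0,0,0,0], claw=0.094)

```text
clock: 18.4
eef_pos: [476.4, 317.7, 56.4]
eef_rot: [-3.142, -0.0, 0.319]
wrist_force: [0.4, -0.8, -0.0]
finger_gap: 94.0
finger_force: 0.0
```

jog_arm(plan=[0,0,0.015,0,0,0,0,0,0.045,0,0,0,0,0,0.08,0,0,0,0.005,-0.005,0.1,0,0,0,0.025,-0.027,0.1,0,0,0,0.05,-0.053,0.1,0,0,0,0.075,-0.08,0.1,0,0,0,0.1,-0.107,0.1,0,0,0,0.12,-0.128,0.1,0,0,0,0.129,-0.138,0.1,0,0,0,0.132,-0.141,0.1,0,0,0,0.132,-0.141,0.095,0,0,0,0.132,-0.141,0.08,0,0,0,0.132,-0.141,0.055,0,0,0,0.132,-0.141,0.03,0,0,0,0.132,-0.141,0.01,0,0,0,0.132,-0.141,0,0,0,0,0.132,-0.141,0,0,0,0])

```text
clock: 20.2
eef_pos: [607.2, 177.2, 54.7]
eef_rot: [-3.141, 0.003, 0.32]
wrist_force: [0.0, -0.7, -0.3]
finger_gap: 93.9
finger_force: 0.0
```

jog_arm(plan=[0,0,0,0,0,0,0,0,0,0,0,0,0,0,0,0,0,0,0,0,0,0,0,0,0,0,0,0,0,0,0,0,0,0,0,0,0,0,0,0,0,0,0,0,0,0,0,0,0,0,0,0,0,0], claw=0.04)

```text
clock: 21.1
eef_pos: [608.6, 176.8, 56.9]
eef_rot: [3.142, -0.001, 0.319]
wrist_force: [-1.3, 0.5, 5.4]
finger_gap: 61.4
finger_force: 25.0
```

jog_arm(plan=[0,0,0.005,0,0,0,0,0,0.02,0,0,0,0,0,0.04,0,0,0,0,0,0.065,0,0,0,0,0,0.09,0,0,0,0,0,0.115,0,0,0,0,0,0.135,0,0,0,0,0,0.147,0,0,0,0,0,0.15,0,0,0,0,0,0.15,0,0,0])

```text
clock: 22.1
eef_pos: [608.3, 176.7, 206.3]
eef_rot: [-3.142, 0.0, 0.319]
wrist_force: [0.3, 0.7, -3.3]
finger_gap: 61.7
finger_force: 25.0
```

jog_arm(plan=[-0.002,-0.01,0,0,0,0,-0.006,-0.028,0,0,0,0,-0.012,-0.054,0,0,0,0,-0.02,-0.088,0,0,0,0,-0.028,-0.124,0,0,0,0,-0.036,-0.16,0,0,0,0,-0.044,-0.196,0,0,0,0,-0.052,-0.232,0,0,0,0,-0.06,-0.268,0,0,0,0,-0.068,-0.304,0,0,0,0,-0.076,-0.34,0,0,0,0,-0.084,-0.376,0,0,0,0,-0.092,-0.412,0,0,0,0,-0.1,-0.448,0,0,0,0,-0.108,-0.482,0,0,0,0,-0.114,-0.508,0,0,0,0,-0.118,-0.526,0,0,0,0,-0.12,-0.535,0,0,0,0,-0.12,-0.535,0,0,0,0,-0.12,-0.535,0,0,0,0])

```text
clock: 24.1
eef_pos: [488.5, -357.5, 206.4]
eef_rot: [-3.141, -0.0, 0.319]
wrist_force: [-0.7, 0.0, -2.5]
finger_gap: 61.8
finger_force: 25.0
```

jog_arm(plan=[0,0,-0.01,0,0,0,0,0,-0.03,0,0,0,0,0,-0.055,0,0,0,0,0,-0.08,0,0,0,0,0,-0.1,0,0,0,0,0,-0.118,0,0,0,0,0,-0.13,0,0,0,0,0,-0.137,0,0,0,0,0,-0.141,0,0,0,0,0,-0.144,0,0,0,0,0,-0.146,0,0,0,0,0,-0.147,0,0,0,0,0,-0.147,0,0,0,0,0,-0.147,0,0,0])

```text
clock: 25.5
eef_pos: [488.5, -358.4, 59.9]
eef_rot: [3.141, -0.0, 0.319]
wrist_force: [-0.2, 0.9, 1.6]
finger_gap: 61.7
finger_force: 25.0
```

```bash
python3 - <<'E'
from h import *
F=[]
for i in range(3): camera('top');F.append(manip.read_state()['wrist_force'])
s=manip.read_state();print(s['clock'],s['eef_pos'],np.mean(F,0))
p,d=camera('scene');cv2.imwrite('pics/s1.png',cv2.resize(p[90:250,120:340,::-1],None,fx=3,fy=3))
E
```

```text
25.65 [ 488.54161926 -358.40558472   59.86768177] [-0.62462753  1.17437446  2.0320694 ]
```

View pics/s1.png

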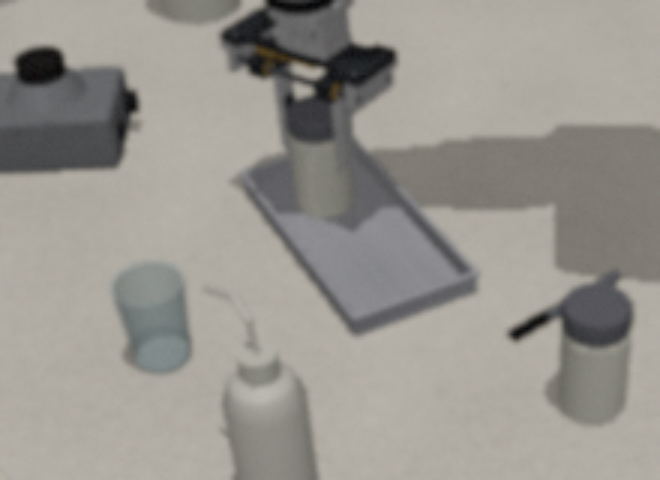

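The crop shows the jar upright in the far half of the tray at about (320,165), clear of the walls. The wrist force of +2 N confirms it's resting on the floor. I'll release it and fetch C.

jog_arm(plan=[0,0,0,0,0,0,0,0,0,0,0,0,0,0,0,0,0,0,0,0,0,0,0,0,0,0,0,0,0,0,0,0,0,0,0,0,0,0,0.01,0,0,0,0,0,0.035,0,0,0,0,0,0.065,0,0,0,0,0,0.09,0,0,0,0,0,0.1,0,0,0], claw=0.094)

```text
clock: 26.8
eef_pos: [489.1, -358.8, 162.7]
eef_rot: [3.138, -0.002, 0.319]
wrist_force: [-0.0, -0.2, -0.0]
finger_gap: 94.0
finger_force: 0.0
```

jog_arm(plan=[0,0.015,0,0,0,0,-0.001,0.045,0,0,0,0,-0.003,0.085,0,0,0,0,-0.005,0.13,0,0,0,0,-0.007,0.175,0,0,0,0,-0.009,0.22,0,0,0,0,-0.011,0.265,0,0,0,0,-0.012,0.31,0,0,0,0,-0.014,0.355,0,0,0,0,-0.015,0.39,0,0,0,0,-0.016,0.408,0,0,0,0,-0.016,0.413,0,0,0,0,-0.016,0.413,-0.01,0,0,0,-0.016,0.413,-0.03,0,0,0,-0.016,0.413,-0.055,0,0,0,-0.016,0.413,-0.08,0,0,0,-0.016,0.413,-0.097,0,0,0,-0.016,0.413,-0.103,0,0,0,-0.016,0.413,-0.103,0,0,0])

```text
clock: 28.7
eef_pos: [471.7, 54.0, 55.4]
eef_rot: [-3.141, 0.002, 0.318]
wrist_force: [0.1, 0.2, 0.8]
finger_gap: 94.2
finger_force: 0.0
```

jog_arm(plan=[0,0,0,0,0,0,0,0,0,0,0,0,0,0,0,0,0,0,0,0,0,0,0,0,0,0,0,0,0,0,0,0,0,0,0,0,0,0,0,0,0,0,0,0,0,0,0,0,0,0,0,0,0,0], claw=0.04)

```text
clock: 29.6
eef_pos: [472.6, 54.7, 56.7]
eef_rot: [3.141, -0.0, 0.319]
wrist_force: [-0.7, -1.5, 5.1]
finger_gap: 61.5
finger_force: 25.0
```

jog_arm(plan=[0,0,0.005,0,0,0,0,0,0.02,0,0,0,0,0,0.04,0,0,0,0,0,0.065,0,0,0,0,0,0.09,0,0,0,0,0,0.115,0,0,0,0,0,0.135,0,0,0,0,0,0.147,0,0,0,0,0,0.15,0,0,0,0,0,0.15,0,0,0])

```text
clock: 30.6
eef_pos: [472.2, 54.7, 206.0]
eef_rot: [-3.141, 0.0, 0.319]
wrist_force: [-0.3, 0.2, -2.2]
finger_gap: 61.8
finger_force: 25.0
```

jog_arm(plan=[0.001,-0.008,0,0,0,0,0.003,-0.024,0,0,0,0,0.006,-0.046,0,0,0,0,0.01,-0.077,0,0,0,0,0.014,-0.108,0,0,0,0,0.018,-0.139,0,0,0,0,0.022,-0.17,0,0,0,0,0.026,-0.2,0,0,0,0,0.03,-0.23,0,0,0,0,0.033,-0.254,0,0,0,0,0.035,-0.27,0,0,0,0,0.036,-0.277,0,0,0,0,0.036,-0.277,0,0,0,0,0.036,-0.277,0,0,0,0])

```text
clock: 32.0
eef_pos: [508.3, -221.6, 206.3]
eef_rot: [-3.141, 0.0, 0.319]
wrist_force: [-0.3, 0.4, -1.9]
finger_gap: 62.1
finger_force: 25.0
```

jog_arm(plan=[0,0,-0.01,0,0,0,0,0,-0.03,0,0,0,0,0,-0.055,0,0,0,0,0,-0.08,0,0,0,0,0,-0.1,0,0,0,0,0,-0.118,0,0,0,0,0,-0.13,0,0,0,0,0,-0.137,0,0,0,0,0,-0.141,0,0,0,0,0,-0.144,0,0,0,0,0,-0.146,0,0,0,0,0,-0.147,0,0,0,0,0,-0.147,0,0,0,0,0,-0.147,0,0,0])

```text
clock: 33.4
eef_pos: [508.6, -222.4, 59.8]
eef_rot: [3.141, -0.0, 0.319]
wrist_force: [0.5, 0.5, 1.1]
finger_gap: 61.9
finger_force: 25.0
```

```bash
python3 - <<'E'
from h import *
F=[]
for i in range(4): camera('top');F.append(manip.read_state()['wrist_force'])
s=manip.read_state();print(s['clock'],s['eef_pos'],np.mean(F,0))
p,d=camera('scene');cv2.imwrite('pics/s2.png',cv2.resize(p[90:250,120:340,::-1],None,fx=3,fy=3))
E
```

```text
33.6 [ 508.57109966 -222.40270638   59.7826316 ] [-0.09372546 -0.01677627  2.01161131]
```

View pics/s2.png

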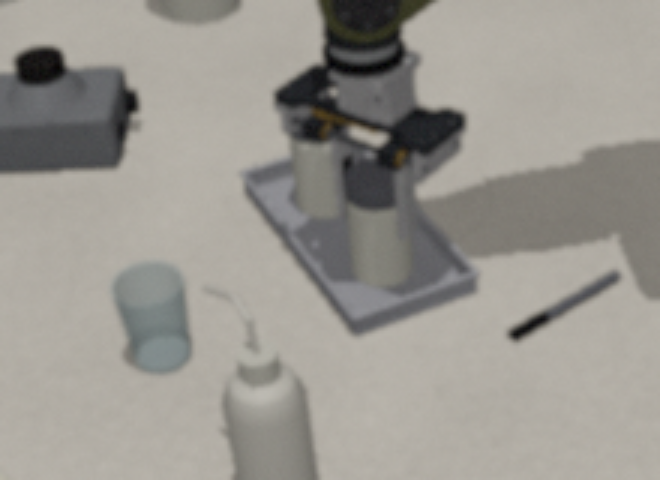

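Both jars stand upright in the tray, at about (320,175) and (380,235) in the crop, with the second one seated. I'll release it and fetch B.

jog_arm(plan=[0,0,0,0,0,0,0,0,0,0,0,0,0,0,0,0,0,0,0,0,0,0,0,0,0,0,0,0,0,0,0,0,0,0,0,0,0,0,0.01,0,0,0,0,0,0.035,0,0,0,0,0,0.065,0,0,0,0,0,0.09,0,0,0,0,0,0.1,0,0,0], claw=0.094)

```text
clock: 34.75
eef_pos: [509.1, -222.7, 162.5]
eef_rot: [3.139, -0.003, 0.319]
wrist_force: [0.0, -0.6, 0.6]
finger_gap: 93.9
finger_force: 0.0
```

jog_arm(plan=[0,0.015,0,0,0,0,-0.002,0.04,0,0,0,0,-0.005,0.08,0,0,0,0,-0.007,0.12,0,0,0,0,-0.01,0.16,0,0,0,0,-0.012,0.2,0,0,0,0,-0.014,0.24,0,0,0,0,-0.017,0.28,0,0,0,0,-0.019,0.32,0,0,0,0,-0.021,0.36,0,0,0,0,-0.024,0.4,0,0,0,0,-0.026,0.44,0,0,0,0,-0.028,0.48,0,0,0,0,-0.03,0.512,0,0,0,0,-0.031,0.532,0,0,0,0,-0.032,0.54,0,0,0,0,-0.032,0.54,0,0,0,0,-0.032,0.54,0,0,0,0])

```text
clock: 36.55
eef_pos: [476.1, 317.0, 158.9]
eef_rot: [3.141, 0.001, 0.319]
wrist_force: [0.4, -0.2, -0.7]
finger_gap: 93.5
finger_force: 0.0
```

jog_arm(plan=[0,0,-0.01,0,0,0,0,0,-0.03,0,0,0,0,0,-0.055,0,0,0,0,0,-0.08,0,0,0,0,0,-0.097,0,0,0,0,0,-0.103,0,0,0,0,0,-0.103,0,0,0,0,0,-0.103,0,0,0])

```text
clock: 37.35
eef_pos: [476.8, 317.6, 57.2]
eef_rot: [-3.141, -0.001, 0.318]
wrist_force: [-0.9, -0.7, 0.2]
finger_gap: 93.8
finger_force: 0.0
```

jog_arm(plan=[0,0,0,0,0,0,0,0,0,0,0,0,0,0,0,0,0,0,0,0,0,0,0,0,0,0,0,0,0,0,0,0,0,0,0,0,0,0,0,0,0,0,0,0,0,0,0,0,0,0,0,0,0,0], claw=0.04, force=30)

```text
clock: 38.25
eef_pos: [476.4, 317.8, 56.6]
eef_rot: [-3.141, -0.0, 0.319]
wrist_force: [-1.4, 0.9, 2.6]
finger_gap: 61.7
finger_force: 30.0
```

jog_arm(plan=[0,0,0.005,0,0,0,0,0,0.02,0,0,0,0,0,0.04,0,0,0,0,0,0.065,0,0,0,0,0,0.09,0,0,0,0,0,0.115,0,0,0,0,0,0.14,0,0,0,0,0,0.165,0,0,0,0,0,0.185,0,0,0,0,0,0.197,0,0,0,0,0,0.2,0,0,0,0,0,0.2,0,0,0])

```text
clock: 39.45
eef_pos: [476.2, 317.6, 256.2]
eef_rot: [3.142, 0.0, 0.319]
wrist_force: [0.3, -0.4, -4.3]
finger_gap: 61.7
finger_force: 30.0
```

jog_arm(plan=[0,-0.008,0,0,0,0,0,-0.024,0,0,0,0,0,-0.048,0,0,0,0,0,-0.075,0,0,0,0,0,-0.105,0,0,0,0,0,-0.135,0,0,0,0,0,-0.165,0,0,0,0,0,-0.192,0,0,0,0,0,-0.216,0,0,0,0,0,-0.232,0,0,0,0,0,-0.24,0,0,0,0,0,-0.24,0,0,0,0,0,-0.24,0,0,0,0,0,-0.24,0,0,0,0,0,-0.24,0,0,0])

```text
validation failed for argument at $.pl...
```

```bash
python3 w.py; python3 - <<'E'
from h import *
p,d=camera('scene');cv2.imwrite('pics/s3.png',p[...,::-1])
E
```

```text
40.05 [476.37576154 317.7167174  256.36281794] 62.06859492370879 F [ 0.01  0.03 -4.1 ] [0.53 0.39 0.36] M [0.008 0.013 0.014] E [  0.   -58.13 -38.55   0.    -0.06] [0.01 0.48 0.33 0.   0.02]
```

View pics/s3.png

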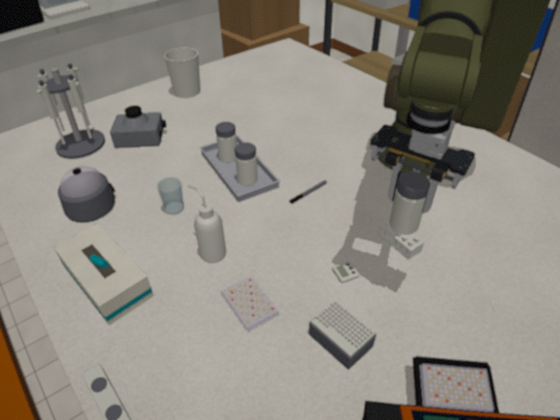

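The move was refused: the tool says the plan argument failed validation, and the arm is still at (476,318). The picture shows both light jars upright in the tray near (227,143) and (246,165), and the full jar held near (407,205). Everything else is where it was. I'll send the traverse again as a freshly written plan.

jog_arm(plan=[0,-0.01,0,0,0,0,0,-0.03,0,0,0,0,0,-0.06,0,0,0,0,0,-0.09,0,0,0,0,0,-0.12,0,0,0,0,0,-0.15,0,0,0,0,0,-0.18,0,0,0,0,0,-0.21,0,0,0,0,0,-0.23,0,0,0,0,0,-0.24,0,0,0,0,0,-0.24,0,0,0,0,0,-0.24,0,0,0,0,0,-0.24,0,0,0])

```text
validation failed for argument at $.pl...
```

Refused again with the same cut-off message, so I can't see the reason. I'll check the state, then try a single small row to find out what it accepts.

```bash
python3 - <<'E'
from h import *
s=manip.read_state();print({k:np.round(s[k],3) for k in('clock','joints','eef_pos','finger_gap','finger_force')})
E
```

```text
{'clock': np.float64(40.1), 'joints': array([0.524, 0.318, 1.379, 0.   , 1.444, 1.776]), 'eef_pos': array([476.369, 317.723, 256.381]), 'finger_gap': np.float64(61.691), 'finger_force': np.float64(29.995)}
```

jog_arm(plan=[0.0,-0.01,0.0,0.0,0.0,0.0])

```text
clock: 40.2
eef_pos: [476.2, 308.0, 256.3]
eef_rot: [-3.141, 0.0, 0.32]
wrist_force: [0.4, 0.1, -4.4]
finger_gap: 61.6
finger_force: 30.0
```

A single row went through, so I'll do the rest in a modest plan.

jog_arm(plan=[0.0,-0.02,0.0,0.0,0.0,0.0,0.0,-0.05,0.0,0.0,0.0,0.0,0.0,-0.08,0.0,0.0,0.0,0.0,0.0,-0.11,0.0,0.0,0.0,0.0,0.0,-0.14,0.0,0.0,0.0,0.0,0.0,-0.17,0.0,0.0,0.0,0.0,0.0,-0.2,0.0,0.0,0.0,0.0,0.0,-0.22,0.0,0.0,0.0,0.0,0.0,-0.23,0.0,0.0,0.0,0.0,0.0,-0.23,0.0,0.0,0.0,0.0,0.0,-0.23,0.0,0.0,0.0,0.0,0.0,-0.23,0.0,0.0,0.0,0.0])

```text
clock: 41.4
eef_pos: [476.3, 78.5, 256.4]
eef_rot: [-3.141, 0.0, 0.32]
wrist_force: [0.1, -1.1, -4.3]
finger_gap: 61.9
finger_force: 30.0
```

```bash
python3 - <<'E'
from h import *
s=manip.read_state();print({k:np.round(s[k],3) for k in('clock','qd','eef_pos','finger_gap','finger_force','wrist_force')})
p,d=camera('scene');cv2.imwrite('pics/s4.png',p[...,::-1])
E
```

```text
{'clock': np.float64(41.4), 'qd': array([ 0.001,  0.002,  0.   , -0.001,  0.   , -0.005]), 'eef_pos': array([476.337,  78.488, 256.395]), 'finger_gap': np.float64(61.878), 'finger_force': np.float64(29.995), 'wrist_force': array([ 0.137, -1.101, -4.331])}
```

View pics/s4.png

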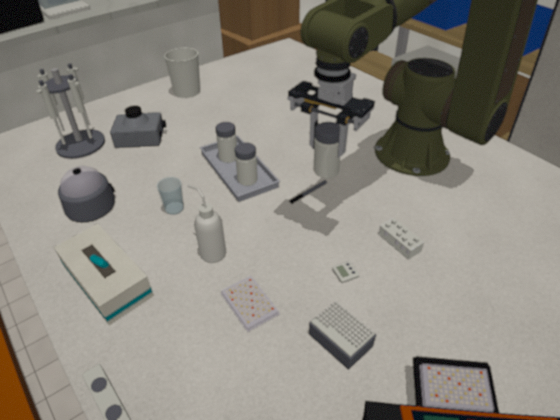

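The full jar is held upright at about (327,152), roughly 200 mm above clear bench. Both lighter jars stand in the tray at about (227,143) and (246,165), and nothing else has moved. I'll hand it in.

```bash
python3 -c "
from cell import manip
print(manip.sign_off())"
```

```text
the job is handed in; nothing more can be done
None
```

I handed the job in at about 41 s: the two lighter jars (about 1.6 N and 1.9 N) stand upright in the tray, and the gripper holds the full one (about 4.2 N) upright, roughly 200 mm above clear bench.

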